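Prise open a stuck mould with a pry bar

TASK

The casting mould's halves are stuck. Take the red-handled pry bar from the green mat, lay it over the fulcrum block with its tip home in the mould's pry slot, and lever the top half gently up until it bears firmly on the heads of its stop bolts, using the block and not the lower half as the rest, and without straining the bolts. Then draw the bar out and lay it flat back on the mat, leaving the block where it stands, touching the mould with nothing but the bar and disturbing nothing else.

Things in the scene. Friction and masses are not known exactly. Their poses are not given: they have to be found in the camera images.
- mould: two-part casting mould clamped to the table: grey aluminium plates 110 (x) x 160 (y) with steel clamp plates 200 wide (y), 110 high when shut, parting line at z = 55. Origin under its centre, z up; its front face, with the pry slot, is the plane x = -55 and +x points from the front into the mould
- lower_half: the fixed lower half of the mould, from which four dark stop bolts rise past the top half's clamp plate; their heads are set differently each time, so that they stop the top half somewhere 7 to 10 above shut; same origin and axes as mould
- top_half: the top half of the mould, about 2.4 kg, tight on its leader pins: slides straight up, stays where it is left. Origin under its centre, at z = 55 of the mould if shut, but it starts up to 6 higher; axes as the mould. The bar's push at the slot is about 50 to 60 N while it rises; it bears firmly on its bolts when that push has grown to 65 to 90 N; over 95 N strains them
- slot (a point): mouth of the pry slot, at the middle of the mould's front face on the parting line, axes as mould (+x into the slot). The slot is 34 wide in y and 20 deep in x; its floor (lower half) lies 5 below this point; its ceiling is 4 above the underside of the top half and rises with it
- bar: pry bar, steel with a red grip, 0.4 kg, 300 long, along its x axis, tip to +x, z up when lying flat; origin on the plane of its underside; centre of mass at x = -60. Grip: x -165 to -30. Shaft: 20 wide, 9 thick, underside flush with the grip's, to x = 80; there the flat tip bends up by 0.22 rad, so the tip is level when the shaft slopes up 0.22 rad towards the grip
- bar_grip (a point): centre of the pry bar's red grip, which is 135 long, 28 wide (y), 18 high; at x -97.5, z 9 of the bar; axes as bar
- bar_tip (a point): middle of the rounded end of the pry bar's flat tip, which is 55 long, 22 wide, 5 thick; at x 133.7, z 16.5 of the bar; axes as bar (not bent up with the tip)
- fulcrum: loose steel fulcrum block with a yellow band, 38 x 60, 51.5 high, 0.66 kg, with a half-round top (radius 10) running along its y axis. Stands in front of the pry slot, its crown 24 to 32 out from the mould's front face. Origin under its centre, axes about as the mould
- fulcrum_top (a point): middle of the line along the top of the fulcrum block's half-round crown, 51.5 above the table
- mat: green cutting mat fixed to the table, serving as tool mat, 360 (x) x 180 (y) x 4 thick; origin under its centre, so its top is 4 above
- screwdriver: yellow-handled screwdriver, 230 long, lying on the mat beside the pry bar (bystander); origin in the middle of its length, at its underside
- resin: black resin bottle with an orange cap, 72 diameter, 190 high (bystander); origin under its centre
- mug: white mug, 80 diameter, 95 high (bystander); origin under its centre
- car: grey printed model car, 150 x 66 x 52 (bystander); origin under its centre
- mouse: black computer mouse, 105 x 60 x 32 (bystander); origin under its centre
- carton: cardboard box, 110 x 150 x 70 (bystander); origin under its centre
- pigment: white pigment jar with a blue cap, 52 diameter, 60 high (bystander); origin under its centre
Not all that is in view belongs to the job. Of the things that look like the fulcrum, the largest one is meant.

How it is judged:
By the outcome, as a careful person would: the job done as asked, in the order asked, and still so for the second after the job is handed in, with the robot touching nothing.
It also fails if it takes over 72 s, if anything falls off the work surface, if the arm or the gripper's body presses on something with over 40 N, if the wrist force passes 120 N, or if a joint passes its speed limit or range.

ROBOT

A 6-joint arm with a two-finger parallel gripper is mounted at the origin on the work surface. World frame = base frame: x ahead of the robot, y to its left, z up, the work surface at z = 0. Lengths are in m, angles in rad, forces in N, time in s.
With the tool pointing down it reaches from about 0.35 to 1 m from the base axis. Payload 7.1 kg.
Tool frame: the origin (TCP) lies between the finger pads; the fingertips stand 22 mm ahead of it and the grasp point (between the pads) lies 3 mm ahead of it; z points along the fingers, y is the line along which they close (so a half turn about z gives the same grasp; the last joint's range is limited). The gripper opens to 85 mm and grips with 20 to 120 N. Pads are 22 mm wide; open, the fingers measure 114 mm over their backs; the gripper's body (76 mm by 85 mm) begins 54 mm behind the grasp point. The pads swing forward as they close: fully open they stand 13 mm farther back than shut.
Start: joints at [-1.286, 0.423, 1.63, -0, 1.089, -0.019], TCP at [0.187, -0.596, 0.253] pointing down, gripper open.
Joint ranges: [-3, 3], [-0.9, 2.11], [0.09, 2.58], [-1.31, 4.45], [0.11, 2.69], [-2.54, 2.54]. Speed limits (rad/s): [2.39, 2.39, 3.01, 3.14, 3.14, 3.14].

INTERFACE

Orientations are given as a rotation vector (axis times angle).
In Python, from rig import manip gives the robot as it stands. The module is installed in compiled form; this text tells all that it offers. Calls block until the motion is done:
- manip.move_to(position, orientation): joint-space move of the TCP to a pose.
- manip.servo_line(position, orientation=None, rate=0.15): straight line of the TCP; orientation=None keeps the orientation; rate is the mean speed in m/s.
- manip.set_joints(angles): joint-space move.
- manip.command_gripper(opening, f_grip=None): finger opening in m; f_grip is the grip in N (None keeps the last); returns when the fingers have stopped.
- manip.hold(seconds).
- manip.solve_ik(position, orientation): joint angles nearest the present ones, or None.
- manip.camera(name): name is "scene" or "top" or "wrist"; returns a dict with "image" (400x640x3 uint8, red, green, blue), "fx", "fy", "cx", "cy" (pixels), "cam_to_world" (4x4, takes a point from camera to world coordinates); the wrist camera has in their place "mount" (4x4, takes a point from camera to tool coordinates, whose origin is the TCP and whose axes are the flange's). Camera axes: x right, y down, z forward; pixel columns grow to the right and rows downward; lengths in m; the calibration is good to about 2 mm. A picture is of the moment at which its call begins: read the wrist's pose just before it. There is no depth.
A pose or a line that the arm cannot do raises manip.IKError and nothing moves.
- manip.sign_off(): hands the job in; it is judged then, once.
Readings, each from a call of its own:
- manip.get_time(): time.
- manip.get_joint_positions(): joint angles.
- manip.get_joint_vel(): joint speeds.
- manip.get_tau(): joint torques, N m.
- manip.get_position(): TCP position.
- manip.get_ee_rot(): TCP orientation.
- manip.get_contact_force(): force on the tool from outside, world axes, zero at the start.
- manip.get_torque(): the same for the moment, N m.
- manip.get_width(): finger opening in m.
- manip.get_grip_force(): force on a finger pad.
Only numpy, scipy, OpenCV 4.12 (cv2) and the standard library are available. Lean on these libraries where they do the work, as an engineer would, in place of code of your own. Each camera call takes 0.05 s, during which the arm holds its last target. There are 200 camera calls.

## Working session

There is one attempt and no reset: what is moved stays moved. The work goes in short steps, each a Python script; the robot and the scene stay as the last script left them, time stands still between calls to the robot, and variables do not carry over. Pictures are saved under pics/ and viewed, at most 10 in all, crops included, and the job is handed in when it is done.

```bash
mkdir -p pics
python3 - <<'E'
from rig import manip
import cv2,numpy as np,pickle
d={n:manip.camera(n) for n in("scene","top")}
pickle.dump(d,open("c0.pkl","wb"))
for n in d:
    cv2.imwrite(f"pics/{n}0.png",d[n]["image"][:,:,::-1]); c=d[n]; print(n,c["fx"],c["cx"],c["cy"],np.round(c["cam_to_world"],3).tolist())
print(manip.get_time(),manip.get_position(),manip.get_ee_rot(),manip.get_width())
E
```

```text
scene 485.61584216576534 321.1567350720594 192.45954021129822 [[-0.759, 0.537, -0.369, 0.991], [0.651, 0.63, -0.423, 0.55], [0.005, -0.561, -0.828, 1.07], [0.0, 0.0, 0.0, 1.0]]
top 386.44250121166897 317.5773091387334 203.86880835554956 [[0.029, -0.989, 0.145, 0.416], [-0.999, -0.026, 0.019, 0.045], [-0.015, -0.146, -0.989, 1.061], [0.0, 0.0, 0.0, 1.0]]
0.1 [ 0.18684536 -0.59592175  0.25261504] [-3.10403566e+00 -4.75139707e-01  3.20924552e-04] 0.08546566726856271
```

View pics/scene0.png

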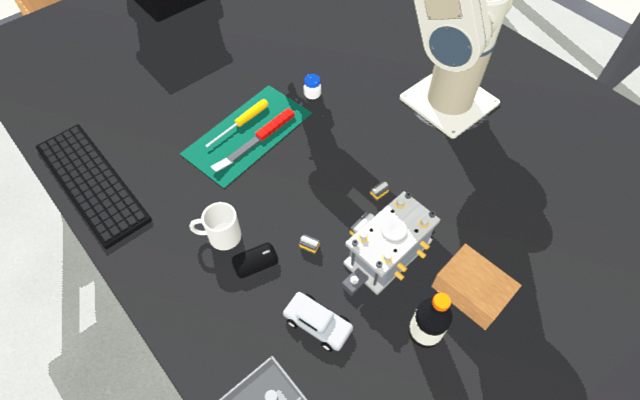

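View pics/top0.png

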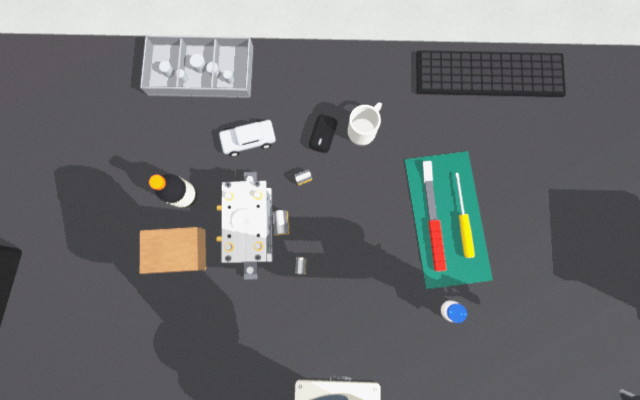

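The scene view shows the mould at (395,240), the mat, the red bar grip at (275,125), and the screwdriver at (250,112). The top view shows the red grip at (437,245), its tip at (428,165), the mould centre at (246,221), and its front facing right (world -y).

There are three fulcrum-like blocks in the top view: (303,178), (300,266) and (282,222). The last is the largest and stands centred in front of the mould, so it fits. I'll confirm it with an enlarged crop.

```bash
cat > h.py <<'E'
import numpy as np,cv2,pickle
from scipy.spatial.transform import Rotation as R
def ray(c,uv,T=None):
    T=c["cam_to_world"] if T is None else T
    d=T[:3,:3]@np.array([(uv[0]-c["cx"])/c["fx"],(uv[1]-c["cy"])/c["fy"],1]); return T[:3,3],d
def onz(c,uv,z,T=None):
    o,d=ray(c,uv,T); return o+d*(z-o[2])/d[2]
def proj(c,p,T=None):
    T=c["cam_to_world"] if T is None else T
    q=T[:3,:3].T@(np.array(p)-T[:3,3]); return np.array([c["fx"]*q[0]/q[2]+c["cx"],c["fy"]*q[1]/q[2]+c["cy"]])
def blobs(img,lo,hi,amin=15):
    m=cv2.inRange(cv2.cvtColor(img,cv2.COLOR_RGB2HSV),lo,hi)
    k,_,s,ce=cv2.connectedComponentsWithStats(m)
    L=cv2.connectedComponents(m)[1]
    return [(s[i,4],ce[i],cv2.minAreaRect(np.argwhere(L==i)[:,::-1].astype(np.float32))) for i in range(1,k) if s[i,4]>=amin]
E
python3 - <<'E'
from h import *
d=pickle.load(open("c0.pkl","rb")); c=d["top"]; im=c["image"]
red=(0,150,90),(8,255,255)
for n in d:
    for a,ce,r in blobs(d[n]["image"],*red): print(n,"red",a,ce,r,onz(d[n],ce,.018).round(4))
for a,ce,r in blobs(im,(70,100,40),(90,255,255),100): print("mat",a,r,[onz(c,p,.004).round(3).tolist() for p in cv2.boxPoints(r)])
print("tip",onz(c,(428,163),.022).round(3),"fulc",onz(c,(282,222),.0515).round(3),"mould",onz(c,(246,221),.11).round(3))
a=cv2.resize(im[140:300,200:320],None,fx=3.7,fy=3.7,interpolation=cv2.INTER_CUBIC)[:592]
s=d["scene"]["image"]; b=cv2.resize(s[170:300,290:380],None,fx=3.9,fy=4.55,interpolation=cv2.INTER_CUBIC)
h=min(len(a),len(b)); cv2.imwrite("pics/crop1.png",np.hstack([a[:h],b[:h]])[:600,:800,::-1])
E
```

```text
scene red 452 [274.69690265 123.84734513] ((274.74163818359375, 123.81413269042969), (10.608966827392578, 43.350433349609375), 52.4314079284668) [ 0.4691 -0.2566  0.018 ]
top red 564 [436.78014184 245.07801418] ((436.764892578125, 245.03065490722656), (50.6147346496582, 11.166282653808594), 82.56858825683594) [ 0.4661 -0.257   0.018 ]
mat 6810 ((448.0545654296875, 219.49081420898438), (133.9202880859375, 67.24267578125), 80.43331146240234) [[0.704, -0.173, 0.004], [0.741, -0.358, 0.004], [0.378, -0.407, 0.004], [0.344, -0.231, 0.004]]
tip [ 0.69  -0.235  0.022] fulc [0.513 0.156 0.052] mould [0.508 0.239 0.11 ]
```

View pics/crop1.png

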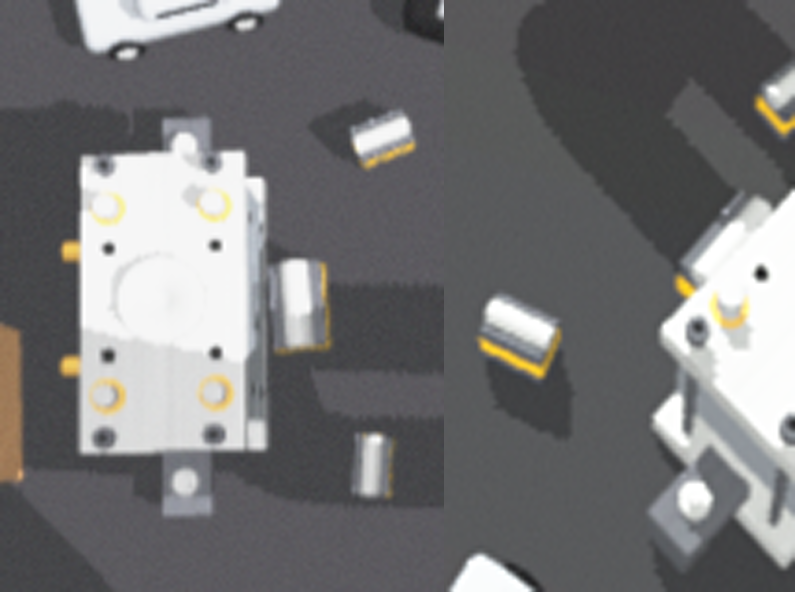

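The crop confirms it: the block at crop (300,305) is clearly larger than those at (383,137) and (373,465), and it stands at the slot. Next is a near look at the front with the wrist camera.

Run:
```python
from h import *
from rig import manip
c=manip.camera("wrist"); M=c["mount"]; print(np.round(M,3).tolist(),c["fx"],c["cx"],c["cy"])
S=np.array([.511,.175,.055])
for el in (.6,.5,.75):
    f=np.array([0,np.cos(el),-np.sin(el)])           # desired camera forward
    x=np.array([0,np.sin(el),np.cos(el)])
    Rt=np.c_[x,np.cross(f,x),f]
    # make the camera axis (not tool axis) have this direction
    a=M[:3,:3]@[0,0,1]; rc=R.align_vectors([f],[Rt@a])[0].as_matrix()@Rt
    cam=S-f*.24; p=cam-rc@M[:3,3]
    q=manip.solve_ik(p,R.from_matrix(rc).as_rotvec()); print(el,p.round(3),None if q is None else np.round(q,2))
    if q is not None: break
manip.set_joints(q)
p,r=manip.get_position(),manip.get_ee_rot(); c=manip.camera("wrist")
T=np.eye(4);T[:3,:3]=R.from_rotvec(r).as_matrix();T[:3,3]=p
pickle.dump((c,T@M),open("w1.pkl","wb")); cv2.imwrite("pics/w1.png",c["image"][:,:,::-1]); print(manip.get_time())
```

```text
[[-0.001, -0.959, -0.284, 0.073], [1.0, -0.001, 0.0, 0.001], [-0.001, -0.284, 0.959, -0.12], [0.0, 0.0, 0.0, 1.0]] 330.6521005394513 318.47106717516914 204.15571784349845
0.6 [0.51  0.069 0.085] [-0.39  0.92  1.86  1.1   1.41 -1.24]
2.8833
```

View pics/w1.png

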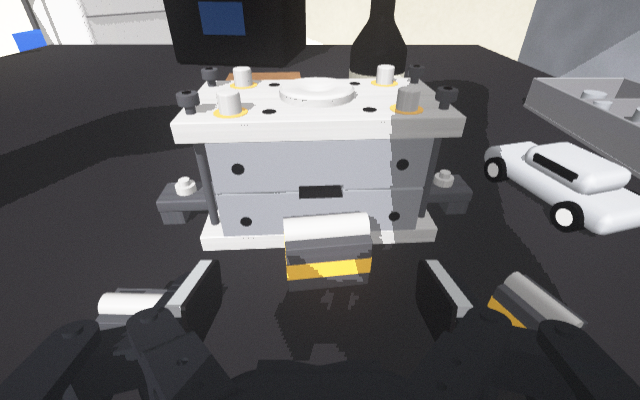

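The wrist view shows the slot at (299–344, 186–199), the fulcrum crown at about (285–368, 215), and the parting line at about y = 193. I'll enlarge it to pick edges.

Run:
```python
from h import *
c,T=pickle.load(open("w1.pkl","rb"))
im=c["image"]; k=cv2.resize(im[165:290,195:455],None,fx=3.07,fy=4.6,interpolation=cv2.INTER_CUBIC)
cv2.imwrite("pics/w1c.png",k[:600,:800,::-1])
g=cv2.cvtColor(im,cv2.COLOR_RGB2GRAY)
print(T.round(3).tolist())
for col in (230,260,310,320,333,370,400): print(col,g[178:222,col].tolist())
for row in (182,190,193,205): print(row,g[row,208:228].tolist(),g[row,294:304].tolist(),g[row,338:350].tolist(),g[row,420:440].tolist())
```

```text
[[1.0, -0.001, 0.001, 0.511], [-0.002, -0.565, 0.825, -0.024], [-0.0, -0.825, -0.565, 0.191], [0.0, 0.0, 0.0, 1.0]]
230 [186, 188, 185, 188, 187, 188, 187, 189, 186, 187, 186, 190, 187, 189, 179, 170, 198, 194, 187, 188, 186, 185, 187, 187, 183, 188, 187, 189, 189, 185, 186, 187, 187, 186, 187, 186, 187, 187, 187, 187, 185, 187, 184, 188]
260 [188, 189, 188, 189, 190, 188, 187, 187, 188, 190, 188, 189, 186, 180, 156, 164, 197, 188, 189, 187, 188, 187, 184, 188, 189, 187, 187, 188, 189, 187, 184, 187, 190, 189, 187, 190, 189, 186, 188, 188, 187, 187, 187, 190]
310 [191, 190, 190, 188, 189, 187, 188, 159, 66, 49, 49, 49, 49, 52, 49, 51, 50, 52, 51, 65, 131, 188, 190, 190, 190, 190, 189, 189, 192, 189, 190, 190, 189, 188, 190, 189, 174, 149, 186, 230, 239, 243, 246, 247]
320 [189, 188, 191, 190, 188, 189, 191, 156, 49, 47, 52, 46, 47, 51, 48, 51, 51, 52, 53, 75, 143, 190, 190, 189, 190, 189, 189, 189, 190, 189, 191, 191, 186, 190, 188, 176, 145, 177, 229, 237, 242, 245, 247, 248]
333 [188, 188, 188, 187, 187, 188, 165, 94, 47, 49, 49, 48, 51, 53, 51, 51, 54, 53, 51, 120, 192, 189, 188, 
[... 1032 characters left out ...]
03, 200, 167, 166, 167, 201, 203] [117, 115, 115, 91, 68, 69, 68, 70, 74, 69, 81, 79, 82, 84, 80, 85, 80, 79, 78, 85]
193 [104, 100, 88, 81, 76, 100, 133, 159, 189, 174, 176, 175, 162, 152, 177, 177, 175, 177, 177, 175] [193, 197, 199, 195, 194, 64, 47, 47, 51, 53] [52, 48, 52, 56, 132, 174, 187, 188, 190, 187, 187, 190] [116, 118, 116, 70, 69, 67, 68, 68, 71, 75, 81, 82, 80, 83, 80, 80, 79, 79, 79, 75]
205 [117, 116, 110, 105, 95, 88, 79, 74, 107, 155, 186, 187, 187, 185, 187, 187, 188, 186, 184, 187] [187, 190, 190, 189, 189, 188, 188, 190, 189, 189] [191, 190, 188, 189, 188, 188, 188, 188, 189, 189, 189, 188] [76, 69, 70, 68, 68, 70, 68, 50, 50, 49, 51, 46, 45, 48, 52, 46, 48, 47, 52, 53]
```

View pics/w1c.png

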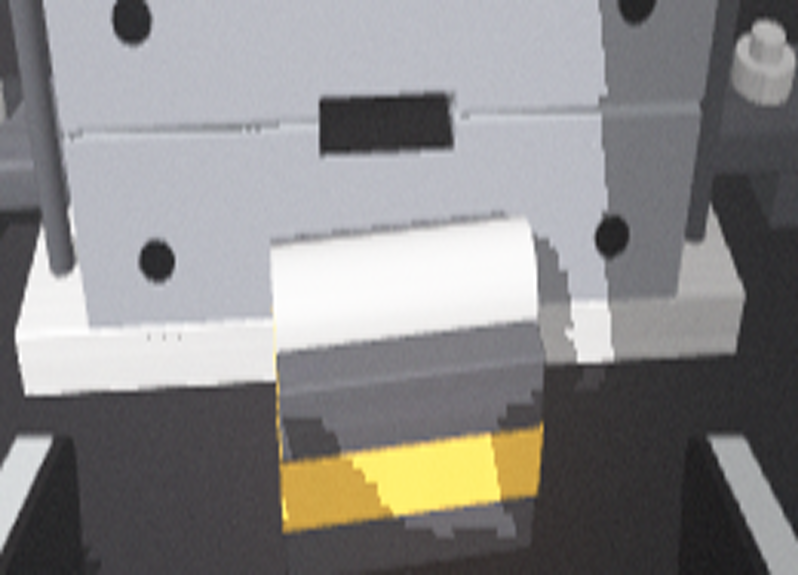

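Run:
```python
from h import *
c,T=pickle.load(open("w1.pkl","rb"))
O=lambda uv,z:onz(c,uv,z,T)
L,Rr=O((299,198.4),.05),O((341.7,196.4),.05)
print("slot bottom",L.round(4),Rr.round(4),"width",np.linalg.norm(L-Rr))
m=(L+Rr)/2
a,b=O((230,194),.055),O((370,190),.055); print("parting",a.round(4),b.round(4))
e=np.array([b-a,(Rr-L)]) ; print("yaw of face (x dir)",np.arctan2(e[:,1],e[:,0]))
l2,r2=O((201.6,250),0),O((435,242),0); print("base plate front",l2,r2,np.linalg.norm(l2-r2),np.arctan2(*(r2-l2)[1::-1]))
yw=np.arctan2(*(b-a)[1::-1]); n=np.array([-np.sin(yw),np.cos(yw),0])
for uv in((310,185.3),(320,185.2),(333,184.6)):
    o,d=ray(c,uv,T); t=((a+b)/2-o)@n/(d@n); t2=(m-o)@n/(d@n); print("ceiling z",(o+d*t)[2],(o+d*t2)[2])
P=[]
for uv in((283.6,217.2),(310,214.7),(333,212.6),(367.6,211)):
    o,d=ray(c,uv,T); dd=np.array([d@n,d[2]]);el=np.arctan2(-dd[1],dd[0])
    p=O(uv,.0415+.01*np.cos(el))-n*.01*np.sin(el); P.append(p)
P=np.array(P);print("crown",P.round(4).tolist(),np.linalg.norm(P[0]-P[3]),np.arctan2(*(P[3]-P[0])[1::-1]),"gap to face",[( (a-p)@n).round(4) for p in P])
# top view crosscheck
t=pickle.load(open("c0.pkl","rb"))["top"]
print("proj slot mouth / crown mid into top",proj(t,m+[0,0,.005]),proj(t,P[[0,3]].mean(0)+[0,0,.0]))
```

```text
slot bottom [0.4964 0.1898 0.05  ] [0.5296 0.1926 0.05  ] width 0.0333020568029055
parting [0.4442 0.1884 0.055 ] [0.5514 0.194  0.055 ]
yaw of face (x dir) [0.05166117 0.08336503]
base plate front [0.41219875 0.18619737 0.        ] [6.13431905e-01 1.96146759e-01 2.77555756e-17] 0.20147896508012425 0.04940187658696107
ceiling z 0.060751666441904995 0.061216649355040925
ceiling z 0.06059451142691458 0.06106005628439193
ceiling z 0.06080704492522157 0.06127182981969845
crown [[0.4868, 0.1602, 0.0495], [0.5056, 0.1632, 0.0496], [0.5223, 0.1657, 0.0496], [0.5478, 0.1677, 0.0496]] 0.061433804466169896 0.12242019027964761 gap to face [np.float64(0.0304), np.float64(0.0284), np.float64(0.0267), np.float64(0.026)]
proj slot mouth / crown mid into top [268.52129415 221.64008121] [279.21313893 220.50732265]
```

Everything fits: slot width 33 mm (34 given), base plate 201 mm (200), crown 61 mm long (60), gap about 28 mm. The top half is about 2 mm up (ceiling z ≈ 61 mm) and the mould yaw is about 0.05. Now the bar from close by.

Run:
```python
from h import *
from rig import manip
manip.servo_line(manip.get_position()+[0,-.06,.12],rate=.3)
def ori(yaw,pitch=0): # tool x along bar x, tool z = -bar z; pitch>0: bar slopes up toward grip
    return (R.from_euler('z',yaw)*R.from_euler('y',pitch)*R.from_euler('x',np.pi)).as_rotvec()
manip.move_to([.466,-.257,.17],ori(.1))
p,r=manip.get_position(),manip.get_ee_rot(); c=manip.camera("wrist")
T=np.eye(4);T[:3,:3]=R.from_rotvec(r).as_matrix();T[:3,3]=p; T=T@c["mount"]
pickle.dump((c,T),open("w2.pkl","wb")); cv2.imwrite("pics/w2.png",c["image"][:,:,::-1]); print(manip.get_time(),p,manip.get_joint_positions(),manip.get_contact_force(),manip.get_torque())
for a,ce,rc in blobs(c["image"],(0,120,70),(8,255,255),200):
    print(a,ce,rc); B=np.array([onz(c,q,.022,T) for q in cv2.boxPoints(rc)]); print(B.round(4).tolist(),B.mean(0))
```

```text
5.2833 [ 0.4656643  -0.25642665  0.1692032 ] [-5.26003818e-01  4.06478649e-01  1.89495120e+00  3.67382035e-04
  8.41875556e-01  9.43827408e-01] [ 0.54464359  0.47124925 -0.43543147] [-0.02750542  0.02581937  0.01123223]
5123 [322.30138591 186.01620144] ((322.0, 187.5), (155.0, 34.0), 90.0)
[[0.534, -0.2398, 0.022], [0.5367, -0.2661, 0.022], [0.4046, -0.2817, 0.022], [0.4016, -0.2515, 0.022]] [ 0.46922111 -0.25978341  0.022     ]
```

View pics/w2.png

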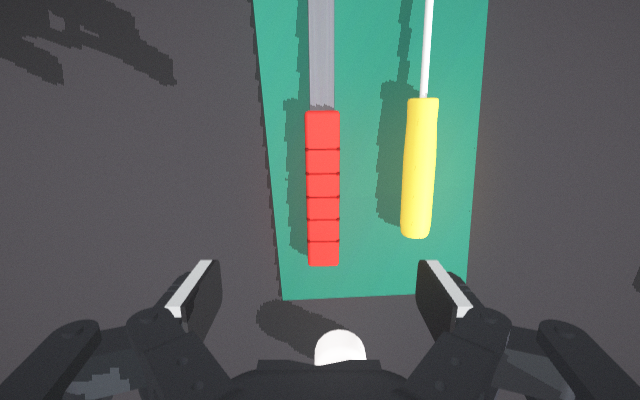

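The wrist view shows the red grip at (322,188), running (305–340, 110–266), with the screwdriver handle at (420,168), clear of a finger set to about 50 mm. The white pigment cap at (340,350) is well behind. Next I grasp.

```bash
cat >> h.py <<'E'
def ori(yaw,pitch=0):
    return (R.from_euler('z',yaw)*R.from_euler('y',pitch)*R.from_euler('x',np.pi)).as_rotvec()
E
python3 - <<'E'
from h import *
from rig import manip
c,T=pickle.load(open("w2.pkl","rb"))
m=cv2.inRange(cv2.cvtColor(c["image"],cv2.COLOR_RGB2HSV),(0,120,70),(8,255,255))
pts=[]
for v in range(114,264,3):
    u=np.flatnonzero(m[v,280:360])+280
    if len(u)>25: pts.append(onz(c,(np.median([u.min(),u.max()]),v),.022,T)[:2])
pts=np.array(pts); vx,vy,x0,y0=cv2.fitLine(pts.astype(np.float32),cv2.DIST_HUBER,0,.001,.001).ravel()
yaw=np.arctan2(vy,vx) if vx>0 else np.arctan2(-vy,-vx)
cols=np.median(np.argwhere(m[100:280,280:360])[:,1])+280
vmin,vmax=[np.argwhere(m[:,315:330].any(1)).ravel()[i] for i in(0,-1)]
f=onz(c,(322,vmin-.5),.022,T);b=onz(c,(324,vmax+.5),.022,T)
print("yaw",yaw,"ends",f,b,"len",np.linalg.norm(f-b))
g=(f+b)/2; print("grip centre",g)
pickle.dump((g,yaw),open("bar.pkl","wb"))
manip.command_gripper(.055,40)
o=ori(yaw); manip.move_to([g[0],g[1],.07],o); manip.servo_line([g[0],g[1],.0285],o,rate=.05)
print(manip.get_contact_force(),manip.get_position())
manip.command_gripper(.0,90); print(manip.get_width(),manip.get_grip_force(),manip.get_contact_force(),manip.get_torque(),manip.get_position(),manip.get_time())
E
```

```text
yaw 0.10937334 ends [ 0.53572864 -0.25291545  0.022     ] [ 0.40277383 -0.26844035  0.022     ] len 0.13385814570783316
grip centre [ 0.46925123 -0.2606779   0.022     ]
[-0.10926177 -0.84351868  1.01069405] [ 0.46937936 -0.26075117  0.02859362]
0.025176595772070782 89.43506240844727 [-1.00313743  0.67696644  6.14833313] [0.19620842 0.20007009 0.08094699] [ 0.46936821 -0.26069595  0.02922112] 7.525
```

The grasp holds, with the measured grip 133.9 mm long against 135 given. I'll lift and go to the pre-insertion pose, tip 38 mm out and level.

```bash
cat >> h.py <<'E'
SLOT=np.array([.513,.1913,.055]); PSI=np.pi/2+.050
N=np.array([np.cos(PSI),np.sin(PSI),0]); Z=np.array([0,0,1.])
DZ=.0252   # bar underside ahead of TCP
def bar2tcp(theta): # vector from bar tip centreline end to TCP in world
    bx=N*np.cos(theta)-Z*np.sin(theta); bz=N*np.sin(theta)+Z*np.cos(theta)
    return bx*(-.0975-.1337)+bz*(DZ-.0165)
def tcp(depth,zmid,theta): # tip end mid at depth beyond slot mouth, at height zmid
    t=SLOT+N*depth; t[2]=zmid; return t+bar2tcp(theta),ori(PSI,theta)
E
python3 - <<'E'
from h import *
from rig import manip
p=manip.get_position(); pickle.dump(p,open("grasp.pkl","wb"))
manip.servo_line(p+[0,0,.10],rate=.15); manip.hold(.3)
print("lift F",manip.get_contact_force(),manip.get_torque(),manip.get_width())
q,o=tcp(-.038,.15,.22); manip.move_to(q,o)
q,o=tcp(-.038,.0552,.21); manip.servo_line(q,o,rate=.15); manip.hold(.2)
print(q,manip.get_position(),manip.get_contact_force(),manip.get_torque(),manip.get_joint_positions().round(2),manip.get_time())
d={n:manip.camera(n) for n in("scene","top","wrist")}; pickle.dump(d,open("c3.pkl","wb"))
t=q-bar2tcp(.21); print("expected tip px",proj(d["scene"],t),proj(d["top"],t))
a=d["scene"]["image"][170:270,260:390]; b=d["top"]["image"][160:260,240:340]
h=lambda x:cv2.resize(x,(400,300),interpolation=cv2.INTER_CUBIC)
cv2.imwrite("pics/p3.png",np.vstack([np.hstack([h(a),h(b)]),np.hstack([h(d["wrist"]["image"]),h(d["wrist"]["image"])*0])])[:,:,::-1])
E
```

```text
lift F [ 0.22008994  0.4008667  -3.88857116] [-0.02075169  0.15042746 -0.05016424] 0.02560410016566572
[ 0.52610989 -0.07067933  0.1119048 ] [ 0.52679296 -0.07074628  0.1128964 ] [-0.01243344 -0.20297873 -3.60437024] [ 0.08437591 -0.0102047   0.01483672] [-0.05  0.5   1.94 -0.33  0.7   0.15] 10.5083
expected tip px [361.45229626 218.57833086] [282.9679675  221.31277457]
```

View pics/p3.png

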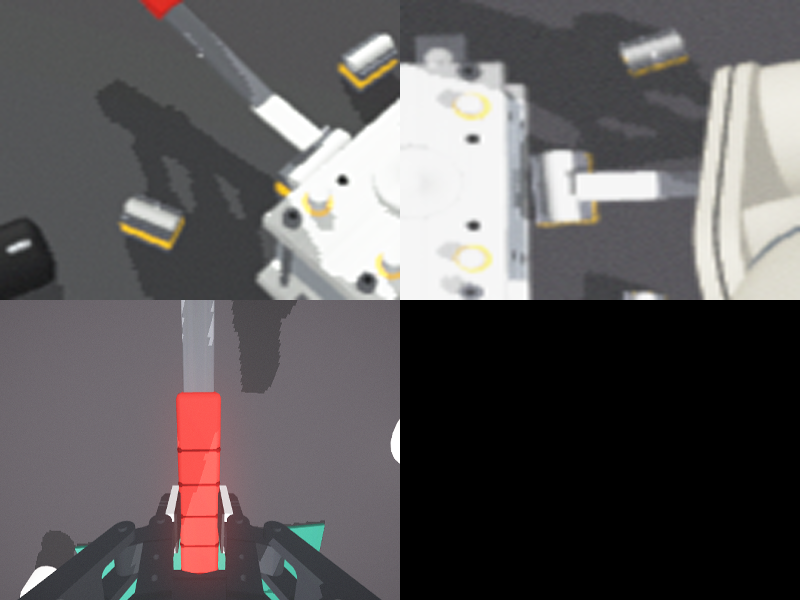

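The top view puts the tip at (283.2,221.7) against an expected (283.0,221.3), centred on the fulcrum with the bar aligned. The wrist view shows it straight in the fingers. Now I insert it with force watch.

```bash
cat >> h.py <<'E'
BIAS=np.array([-.0006,0,-.0009])
E
python3 - <<'E'
from h import *
from rig import manip
f0=manip.get_contact_force(); th=.21
def show(s):
    print(s,"depth/z of tip",[round(float(x)*1e3,2) for x in ((manip.get_position()-bar2tcp(th)-SLOT)@N,(manip.get_position()-bar2tcp(th))[2])],(manip.get_contact_force()-f0).round(2),manip.get_torque().round(3),round(manip.get_time(),2))
q,o=tcp(-.004,.0553,th); manip.servo_line(q+BIAS,o,rate=.06); show("mouth")
for dep in np.arange(0.0,.0241,.002):
    q,o=tcp(dep,.0553,th); manip.servo_line(q+BIAS,o,rate=.03)
    f=manip.get_contact_force()-f0; show(round(dep,4))
    if np.linalg.norm(f)>4: break
E
```

```text
mouth depth/z of tip [-3.76, 54.41] [ 0.28  0.12 -0.34] [0.223 0.014 0.013] 11.38
0.0 depth/z of tip [0.02, 54.39] [ 0.62 -0.05  0.92] [0.17  0.012 0.022] 11.66
0.002 depth/z of tip [2.06, 54.39] [0.05 0.96 0.25] [ 0.174 -0.039  0.032] 11.91
0.004 depth/z of tip [4.13, 54.4] [1.   0.36 0.61] [ 0.18   0.005 -0.024] 12.16
0.006 depth/z of tip [6.16, 54.39] [ 0.17 -0.23  0.43] [ 0.19  -0.065  0.026] 12.41
0.008 depth/z of tip [8.17, 54.38] [ 1.37  0.28 -0.07] [ 0.177 -0.025  0.013] 12.66
0.01 depth/z of tip [10.16, 54.4] [0.83 0.65 0.85] [ 0.211 -0.004 -0.011] 12.91
0.012 depth/z of tip [12.15, 54.4] [0.15 0.7  0.31] [0.196 0.012 0.03 ] 13.16
0.014 depth/z of tip [14.19, 54.36] [ 0.53 -0.49  0.31] [ 0.215 -0.054 -0.013] 13.41
0.016 depth/z of tip [16.17, 54.41] [0.18 0.25 0.74] [ 0.183  0.02  -0.029] 13.66
0.018 depth/z of tip [18.16, 54.39] [0.06 0.21 1.45] [0.189 0.04  0.012] 13.91
0.02 depth/z of tip [20.15, 54.39] [-0.46  0.81  1.08] [ 0.229  0.026 -0.069] 14.16
0.022 depth/z of tip [20.82, 54.73] [ 1.67 -8.99  2.28] [-1.299 -0.069  0.024] 14.41
```

The tip met the slot's end wall at about 20.5 mm, so it's home. I back off about 1.5 mm and then roll the bar about the crown, computing tip push P and crown reaction R from the wrench.

```bash
cat >> h.py <<'E'
GAP=.028; L0=.047
def lever(a,dz=0,back=0):
    L=L0+.010*a-back
    dep=-GAP+L*np.cos(a)-.0125*np.sin(a); z=.0415+.0125*np.cos(a)+L*np.sin(a)+dz
    return tcp(dep,z,.22-a)
def loads(m,a,n=6):
    F=[];M=[]
    for _ in range(n): F.append(m.get_contact_force());M.append(m.get_torque());m.hold(.01)
    F=np.mean(F,0);M=np.mean(M,0); th=.22-a; p=m.get_position()
    lat=Z; ax=np.cross(N,Z)  # ~ +x world
    crown=SLOT-N*GAP; crown[2]=.0515; dg=(crown-p)@N; zc=.055-p[2]
    Fz=F[2]+3.75; Fn=F@N
    Mv=M@ax-(-.146+1.6*th)+zc*Fn
    P=(dg*Fz-Mv)/(L0+.0005); return P,Fz+P,Fz,Mv,Fn,F@ax
def state(m,a):
    t=m.get_position()-bar2tcp(.22-a); v=loads(m,a)
    print(f"a={a:.3f} depth={(t-SLOT)@N*1e3:.1f} z={t[2]*1e3:.2f} P={v[0]:.1f} R={v[1]:.1f} Fz={v[2]:.1f} M={v[3]:.2f} Fn={v[4]:.1f} Fl={v[5]:.1f} t={m.get_time():.1f}"); return v
E
python3 - <<'E'
from h import *
from rig import manip
a=.01
for dz in (.0008,0):
    q,o=lever(a,dz); manip.servo_line(q+BIAS,o,rate=.02); state(manip,a)
for a in np.arange(.03,.091,.02):
    q,o=lever(a); manip.servo_line(q+BIAS,o,rate=.03); v=state(manip,a)
    if v[0]>60 or v[1]>60: break
E
```

```text
a=0.010 depth=19.0 z=54.34 P=3.7 R=4.3 Fz=0.6 M=-0.06 Fn=-0.2 Fl=0.1 t=14.8
a=0.010 depth=19.1 z=53.56 P=4.4 R=5.7 Fz=1.3 M=0.02 Fn=-0.1 Fl=0.0 t=15.1
a=0.030 depth=18.8 z=54.44 P=1.5 R=2.7 Fz=1.2 M=0.14 Fn=-0.1 Fl=-0.1 t=15.4
a=0.050 depth=18.7 z=55.45 P=2.6 R=3.9 Fz=1.3 M=0.11 Fn=-0.1 Fl=-0.5 t=15.7
a=0.070 depth=18.6 z=56.43 P=2.7 R=3.9 Fz=1.2 M=0.09 Fn=-0.2 Fl=-0.2 t=16.0
a=0.090 depth=18.5 z=57.34 P=2.1 R=3.5 Fz=1.4 M=0.16 Fn=-0.4 Fl=-0.1 t=16.4
```

Run:
```python
from h import *
from rig import manip
for a in np.arange(.105,.181,.015):
    q,o=lever(a); manip.servo_line(q+BIAS,o,rate=.02); v=state(manip,a)
    if v[0]>62 or v[1]>75: break
```

```text
a=0.105 depth=18.5 z=58.07 P=1.0 R=2.2 Fz=1.2 M=0.17 Fn=0.2 Fl=-0.0 t=16.7
a=0.120 depth=18.5 z=59.02 P=13.4 R=18.8 Fz=5.4 M=0.36 Fn=2.3 Fl=-0.0 t=17.0
a=0.135 depth=18.5 z=60.15 P=34.8 R=46.3 Fz=11.5 M=0.46 Fn=4.2 Fl=-1.4 t=17.4
a=0.150 depth=18.4 z=60.99 P=38.9 R=51.9 Fz=12.9 M=0.52 Fn=5.1 Fl=-1.6 t=17.7
a=0.165 depth=18.4 z=61.74 P=37.4 R=50.6 Fz=13.2 M=0.66 Fn=5.6 Fl=-2.1 t=18.1
a=0.180 depth=18.3 z=62.50 P=35.7 R=49.2 Fz=13.5 M=0.80 Fn=6.0 Fl=-1.9 t=18.4
```

The plateau matches the rising phase. My moment term was biased: the torque reference sits about 0.15 m up the wrist, since it scales with Fn. I correct that, which gives P ≈ 56 N as specified, and continue in finer steps.

```bash
cat >> h.py <<'E'
def P12(m,a):
    P,Rr,Fz,Mv,Fn,Fl=loads(m,a); D=.15; th=.22-a
    dg=(SLOT-N*GAP-m.get_position())@N
    p1=dg*Fz/.047; p2=((dg-D*np.sin(th))*Fz-(Mv-.15-D*Fn))/.0475
    t=m.get_position()-bar2tcp(th)
    print(f"a={a:.4f} depth={(t-SLOT)@N*1e3:.1f} z={t[2]*1e3:.2f} P1={p1:.1f} P2={p2:.1f} Fz={Fz:.2f} Mv={Mv:.2f} Fn={Fn:.1f} Fl={Fl:.1f} w={m.get_width()*1e3:.2f} t={m.get_time():.1f}"); return p1,p2
E
python3 - <<'E'
from h import *
from rig import manip
a=.18; P12(manip,a)
while a<.30:
    a+=.006; q,o=lever(a); manip.servo_line(q+BIAS,o,rate=.015); p1,p2=P12(manip,a)
    if max(p1,p2)>62: break
E
```

```text
a=0.1800 depth=18.3 z=62.52 P1=52.2 P2=57.0 Fz=13.32 Mv=0.76 Fn=6.3 Fl=-2.0 w=25.94 t=18.5
a=0.1860 depth=18.3 z=62.87 P1=55.0 P2=59.4 Fz=14.00 Mv=0.83 Fn=6.6 Fl=-1.8 w=25.86 t=18.8
a=0.1920 depth=18.2 z=63.15 P1=55.5 P2=59.5 Fz=14.14 Mv=0.89 Fn=6.8 Fl=-1.7 w=25.53 t=19.1
a=0.1980 depth=18.2 z=63.46 P1=56.4 P2=58.7 Fz=14.35 Mv=1.00 Fn=6.9 Fl=-1.9 w=25.49 t=19.4
a=0.2040 depth=18.1 z=63.74 P1=55.6 P2=58.8 Fz=14.12 Mv=0.87 Fn=6.2 Fl=-1.8 w=25.81 t=19.7
a=0.2100 depth=18.0 z=64.08 P1=57.7 P2=59.7 Fz=14.65 Mv=0.96 Fn=6.4 Fl=-2.1 w=26.17 t=20.0
a=0.2160 depth=18.0 z=64.38 P1=58.6 P2=60.7 Fz=14.88 Mv=1.05 Fn=6.9 Fl=-1.6 w=25.43 t=20.3
a=0.2220 depth=17.9 z=64.67 P1=60.5 P2=63.2 Fz=15.35 Mv=1.07 Fn=7.2 Fl=-1.5 w=25.62 t=20.6
```

Run:
```python
from h import *
from rig import manip
a=.222; c=manip.camera("scene"); pickle.dump(c,open("s4.pkl","wb"))
while a<.30:
    a+=.004; q,o=lever(a); manip.servo_line(q+BIAS,o,rate=.015); p1,p2=P12(manip,a)
    if (p1+p2)/2>66: break
```

```text
a=0.2260 depth=17.7 z=64.86 P1=57.2 P2=59.8 Fz=14.49 Mv=0.95 Fn=6.2 Fl=-1.7 w=25.56 t=20.9
a=0.2300 depth=17.7 z=65.09 P1=59.3 P2=61.4 Fz=15.02 Mv=1.00 Fn=6.4 Fl=-1.9 w=25.73 t=21.2
a=0.2340 depth=17.7 z=65.28 P1=60.6 P2=62.7 Fz=15.35 Mv=1.03 Fn=6.5 Fl=-1.4 w=25.86 t=21.5
a=0.2380 depth=17.7 z=65.49 P1=61.0 P2=61.7 Fz=15.44 Mv=1.09 Fn=6.4 Fl=-1.3 w=26.04 t=21.8
a=0.2420 depth=17.6 z=65.70 P1=59.4 P2=61.3 Fz=15.04 Mv=1.10 Fn=6.8 Fl=-1.7 w=25.51 t=22.1
a=0.2460 depth=17.4 z=65.84 P1=59.5 P2=60.6 Fz=15.05 Mv=0.98 Fn=5.7 Fl=-1.4 w=25.71 t=22.4
a=0.2500 depth=17.4 z=66.08 P1=61.4 P2=63.0 Fz=15.53 Mv=1.05 Fn=6.3 Fl=-1.2 w=26.02 t=22.7
a=0.2540 depth=17.4 z=66.28 P1=61.6 P2=62.5 Fz=15.56 Mv=1.13 Fn=6.5 Fl=-1.3 w=25.50 t=23.0
a=0.2580 depth=17.3 z=66.46 P1=61.2 P2=62.1 Fz=15.46 Mv=1.11 Fn=6.3 Fl=-1.4 w=25.51 t=23.3
a=0.2620 depth=17.3 z=66.66 P1=63.6 P2=64.1 Fz=16.07 Mv=1.17 Fn=6.5 Fl=-1.6 w=25.73 t=23.6
a=0.2660 depth=17.1 z=66.80 P1=60.8 P2=61.8 Fz=15.33 Mv=1.04 Fn=5.8 Fl=-0.8 w=25.89 t=23.9
a=0.2700 depth=17.1 z=67.05 P1=64.1 P2=65.1 Fz=16.16 Mv=1.09 Fn=6.0 Fl=-1.3 w=25.93 t=24.2
a=0.2740 depth=17.0 z=67.26 P1=64.3 P2=65.1 Fz=16.23 Mv=1.13 Fn=6.2 Fl=-1.4 w=25.36 t=24.5
a=0.2780 depth=17.0 z=67.57 P1=69.0 P2=68.6 Fz=17.40 Mv=1.19 Fn=6.0 Fl=-1.8 w=25.49 t=24.8
```

Run:
```python
from h import *
from rig import manip
a=.278
while a<.30:
    a+=.003; q,o=lever(a); manip.servo_line(q+BIAS,o,rate=.015); p1,p2=P12(manip,a)
    if (p1+p2)/2>73: break
```

```text
a=0.2810 depth=16.9 z=67.86 P1=77.4 P2=78.3 Fz=19.52 Mv=1.17 Fn=6.1 Fl=-1.9 w=25.98 t=25.1
```

A sharp rise: it now bears on the bolts. A touch more to centre the push in the window, given that the estimate runs slightly high.

Run:
```python
from h import *
from rig import manip
a=.281; p1,p2=P12(manip,a)
while (p1+p2)/2<81 and a<.285:
    a+=.001; q,o=lever(a); manip.servo_line(q+BIAS,o,rate=.015); p1,p2=P12(manip,a)
manip.hold(.5); P12(manip,a)
p,r=manip.get_position(),manip.get_ee_rot()
d={n:manip.camera(n) for n in("scene","top")}; pickle.dump((d,a),open("s5.pkl","wb"))
old=pickle.load(open("c0.pkl","rb"))
f=lambda x:cv2.resize(x,(400,300),interpolation=cv2.INTER_CUBIC)
cv2.imwrite("pics/p5.png",np.vstack([np.hstack([f(k["scene"]["image"][185:295,335:445]),f(k["top"]["image"][160:285,205:330])]) for k in(old,d)])[:,:,::-1])
```

```text
a=0.2810 depth=17.0 z=67.86 P1=77.1 P2=77.9 Fz=19.44 Mv=1.18 Fn=6.2 Fl=-1.9 w=25.51 t=25.2
a=0.2820 depth=16.9 z=67.98 P1=78.6 P2=79.1 Fz=19.83 Mv=1.18 Fn=6.0 Fl=-1.9 w=25.78 t=25.5
a=0.2830 depth=16.9 z=68.08 P1=80.2 P2=82.1 Fz=20.23 Mv=1.18 Fn=6.5 Fl=-1.8 w=25.54 t=25.8
a=0.2830 depth=16.9 z=68.07 P1=81.5 P2=83.1 Fz=20.55 Mv=1.17 Fn=6.3 Fl=-1.9 w=25.99 t=26.3
```

View pics/p5.png

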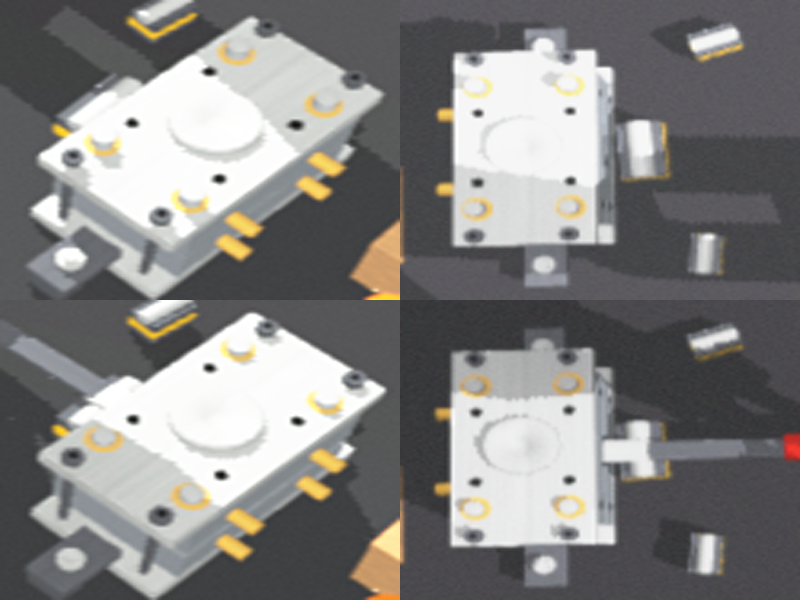

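The pictures show the top half raised under the bolt heads, the fulcrum in place (crop (640,450), was (640,150)), and the bar over it into the slot. Now I unload, draw out and return the bar to the mat.

Run:
```python
from h import *
from rig import manip
for a,dz in((.23,0),(.17,0),(.11,.001),(.06,.002),(.04,.0025)):
    q,o=lever(a,dz); manip.servo_line(q+BIAS*.3,o,rate=.06)
P12(manip,a)
t=manip.get_position()
for dd in(.015,.045,.08):
    manip.servo_line(t-N*dd,o,rate=.06); print(dd,(manip.get_contact_force()).round(2))
manip.servo_line(t-N*.08+[0,0,.10],rate=.15)
g,yaw=pickle.load(open("bar.pkl","rb")); gp=pickle.load(open("grasp.pkl","rb"))
manip.move_to(gp+[0,0,.12],ori(yaw)); manip.servo_line(gp+[0,0,.012],ori(yaw),rate=.12); manip.hold(.2)
print(manip.get_position()-gp,manip.get_contact_force(),manip.get_torque(),manip.get_time())
d={n:manip.camera(n) for n in("scene","top")}; pickle.dump(d,open("s6.pkl","wb"))
for z in np.arange(.008,-.0031,-.001):
    manip.servo_line(gp+[0,0,z],rate=.02); f=manip.get_contact_force(); print(round(z,4),(manip.get_position()-gp)[2].round(4),f.round(1),manip.get_torque().round(2))
    if f[2]>1: break
```

```text
a=0.0400 depth=18.8 z=57.77 P1=0.5 P2=4.7 Fz=0.12 Mv=-0.08 Fn=-0.2 Fl=0.3 w=25.65 t=28.0
0.015 [-0.19 -0.26 -4.27]
0.045 [-0.4  -0.05 -4.22]
0.08 [-0.1   0.42 -3.82]
[ 0.00043889 -0.00027905  0.01274141] [ 0.67390356 -0.74946417 -3.53340706] [-0.03625     0.17340752 -0.04897665] 32.8
0.008 0.0078 [-0.2  0.3 -4. ] [-0.01  0.12  0.02]
0.007 0.0069 [-0.4 -0.6 -3.4] [-0.05  0.2  -0.03]
0.006 0.0059 [ 0.8 -0.3 -3.3] [0.01 0.14 0.02]
0.005 0.0049 [-0.7 -0.3 -4.5] [-0.04  0.13 -0.07]
0.004 0.0039 [-0.8 -0.6 -3.7] [-0.06  0.16  0.  ]
0.003 0.0029 [ 0.1 -0.  -3.7] [-0.04  0.16  0.03]
0.002 0.0019 [-0.6 -0.  -3.8] [-0.01  0.17  0.01]
0.001 0.0009 [-0.8  0.3 -3.8] [-0.01  0.17 -0.02]
0.0 0.0 [ 0.5 -0.  -4. ] [-0.01  0.03 -0.01]
-0.001 -0.0 [-2.1  1.7  9.2] [0.27 0.53 0.03]
```

Contact came at the same height as the grasp, so the bar lies flat. I release, rise and check.

Run:
```python
from h import *
from rig import manip
gp=pickle.load(open("grasp.pkl","rb"))
manip.servo_line(gp+[0,0,.0002],rate=.02)
manip.command_gripper(.05); p=manip.get_position()
manip.servo_line(p+[0,0,.03],rate=.06); manip.servo_line(p+[-.02,0,.2],rate=.25)
manip.set_joints([-1.286,.423,1.63,0,1.089,-.019]); manip.hold(.3)
print(manip.get_contact_force(),manip.get_time())
d={n:manip.camera(n) for n in("scene","top")}; pickle.dump(d,open("s7.pkl","wb"))
for n in d:
    for a,ce,r in blobs(d[n]["image"],(0,150,90),(8,255,255)): print(n,a,ce,r)
f=lambda x:cv2.resize(x,(400,300),interpolation=cv2.INTER_CUBIC)
S,T=d["scene"]["image"],d["top"]["image"]
cv2.imwrite("pics/p7.png",np.vstack([np.hstack([f(S[185:295,335:445]),f(T[160:285,205:330])]),np.hstack([f(S[70:200,170:340]),f(T[130:300,390:510])])])[:,:,::-1])
```

```text
[0.14788978 0.49440016 0.12834365] 39.4667
scene 451 [274.28824834 123.57427938] ((274.4442138671875, 123.42750549316406), (10.73090934753418, 43.350433349609375), 52.4314079284668)
top 563 [437.38188277 244.9928952 ] ((437.3255615234375, 244.88742065429688), (50.75752639770508, 11.214396476745605), 82.23483276367188)
```

View pics/p7.png

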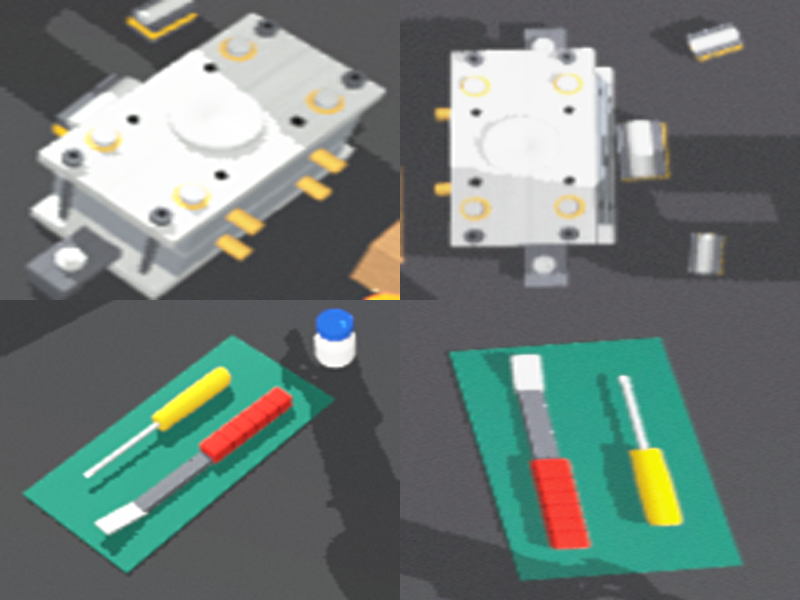

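The top half stays up against the bolt heads, the fulcrum is at the same pixels as before (crop (640,150)), and the bar lies flat on the mat beside the undisturbed screwdriver. Handing in.

```bash
python3 -c "
from rig import manip
print(manip.sign_off())"
```

```text
the job is handed in; nothing more can be done
None
```

I levered the top half up onto its stop bolts (tip push about 80 N by my estimate), laid the bar flat back on the mat with the block unmoved in the pictures, and handed the job in at about 39.5 s; no verdict came back.

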